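# Start up the airbrush station: extractor, compressor, then bleed the line

### The arm

A 6-joint arm with a two-finger parallel gripper is mounted at the origin on the work surface. World frame = base frame: x ahead of the robot, y to its left, z up, the work surface at z = 0. Lengths are in m, angles in rad, forces in N, time in s.
With the tool pointing down it reaches from about 0.325 to 0.85 m from the base axis. Payload 15.5 kg.
Tool frame: the origin (TCP) lies on the mounting face of the last link; the fingertips stand 191 mm ahead of it and the grasp point (between the pads) lies 172 mm ahead of it (r.tip_extent is the distance from the TCP to the fingertips, in m); z points along the fingers, y is the line along which they close (so a half turn about z gives the same grasp; the last joint's range is limited). The gripper opens to 91 mm and grips with 3 to 60 N. Pads are 32 mm wide; open, the fingers measure 118 mm over their backs; the gripper's body (76 mm by 178 mm) begins 60 mm behind the grasp point.
Start: joints at [-1.419, 0.494, 1.345, -0, 1.302, -0.096], TCP at [0.153, -0.606, 0.405] pointing down, gripper open.
Joint ranges: [-2.91, 2.91], [-0.82, 2.16], [0.22, 2.67], [-1.22, 4.37], [0.12, 2.79], [-3.08, 3.08]. Speed limits (rad/s): [1.89, 1.89, 2.57, 3.01, 3.01, 3.01].

### API

Orientations are given as a rotation vector (axis times angle).
In Python, from bench import telemetry, viewer, r gives the robot as it stands. The module is installed in compiled form; this text tells all that it offers.
- The arm moves only by the tool step_arm, never from a script. Its argument "motion" is one flat list of numbers, 4 for each row, row after row: the shift along the world's x, y, z in mm, then the turn about the world's z in degrees. A call has 1 to 12 rows; each row shifts and turns the commanded pose from where the row before left it; what a row does not reach is not made up. A row lasts 1/12 s, in which the tool goes at most 41.7 mm and 7.16 degrees, less where a joint would pass 70% of its speed; a pose out of reach is approached as far as the arm can. A call is refused whole if a number of a shift passes 41.7 or a number of a turn 7.16, either way. A call with a gripper value outside its range is refused whole. "grip" is the finger opening in mm, from 0 to 91.2, set as the call begins (left out, the last holds). The fingers move at their own pace and stop on an object; "grip_force" is the grip in N (left out, the last holds). Time passes only in rows, so rows that do not move let the fingers close. It gives the time, the measured TCP pose, the force, the opening and the grip force at its end, in the units of the state.
- telemetry.read_state(): the state, without advancing time (a new reading comes with each control period).
- viewer.get_image(name): name is "side" or "top"; returns (picture, depth): 400x640x3 uint8, red, green, blue; 400x640 float32, m along the optical axis (not along the pixel's ray), 0 where there is no reading.
- viewer.camera_model(name): a dict with "vfov" (degrees; the focal length in pixels is half the picture's height over the tangent of half this angle, whatever the lens; pixels are square), "cx", "cy" (the principal point, pixels), "k1" (the pictures are not rectified: a ray, as slopes to the right and down, at radius r is drawn at 1 + k1 r^2 times it, then the intrinsics apply), "camera_from_world" (4x4, takes a point from world to camera coordinates). Camera axes: x right, y up, looking along -z (the intrinsics and any distortion apply to the point x, -y, -z); pixel columns grow to the right and rows downward; lengths in m; the calibration is good to about 2 mm. A picture is of the moment at which its call begins. camera_model takes no time and is no camera call.
- r.close_job(): hands the job in; it is judged then, once.
The state is a dict: "time_s": time; "q": joint angles; "joint_velocities": joint speeds; "joint_torque": joint torques, N m; "tcp_pos": TCP position; "tool_rot": TCP orientation; "contact_force": force on the tool from outside, world axes, zero at the start; "ft_torque": the same for the moment, N m; "finger_gap": finger opening in m; "grasp_force": force on a finger pad.
Only numpy, scipy, OpenCV 4.12 (cv2) and the standard library are available. Lean on these libraries where they do the work, as an engineer would, in place of code of your own. Each camera call takes 0.05 s, during which the arm holds its last target. There are 200 camera calls.

### The job

Start up the airbrush station using only the fingertips: first press down the raised, black-dotted end of the orange rocker until it is fully over (extractor fan on), then do the same with the green rocker on the compressor, and last press the blue bleed button on the air filter block fully down, hold it there for two seconds and let it come up again. Leave the white lamp rocker off, and do not pick up, shift or knock over the switch boxes or anything else on the bench.

Things in the scene. Friction and masses are not known exactly. Their poses are not given: they have to be found in the camera images.
- fan_box: Black loose switch box of the extractor fan on rubber feet, 88 x 60 x 45 mm, 0.4 to 0.8 kg, carrying the orange rocker, a 56 x 30 mm paddle that rocks 0.2 rad either side of level about a pivot across its middle. Origin: centre of its underside, x along the paddle. It stands on the green cutting mat, left or right.
- fan_press (a point): Orange rocker. Point on the paddle's top face, 19 mm from the pivot on the half that is raised when off (black dot): press straight down here. x points from the pivot to that end when off, z up. Height 61 mm when off, 7.5 mm lower when on; the face slopes 0.2 rad; nothing within 28 mm is higher
- fan (a joint): Angle of the orange paddle: 0 = off, 0.40 = fully on (its stop); starts within 0.05 of off. Stiff (about 2.4 N at the press point, more nearer the pivot), has no spring and stays where it is left.
- lamp_box: The twin of the fan box, with a white rocker (work lamp), off. Leave it alone. Origin: centre of its underside.
- lamp (a joint): Angle of the white paddle, built like the orange one: 0 = off, 0.40 = on. Must stay off.
- compressor: White desktop compressor fixed to the bench, 180 x 120 x 120 mm (x, y, z), green rocker on its top centred 30 mm to the -x side of the middle; a black carrying handle across its top 60 mm to the +x side of the middle rises to 164 mm. Origin: centre of its underside. On the left or the right of the bench.
- comp_press (a point): Green rocker, a 56 x 30 mm paddle that rocks 0.2 rad either side of level about a pivot across its middle. Point on the paddle's top face, 19 mm from the pivot on the half that is raised when off (black dot): press straight down here. x points from the pivot to that end when off, z up. Height 136 mm when off, 7.5 mm lower when on; the face slopes 0.2 rad; nothing within 28 mm is higher
- comp (a joint): Angle of the green paddle: 0 = off, 0.40 = fully on (its stop); starts within 0.05 of off. Stiff (about 2.4 N at the press point, more nearer the pivot), has no spring and stays where it is left.
- air_block: Aluminium air filter block fixed to the bench, 80 x 70 x 50 mm, with a gauge on its -x side and the blue bleed button on top. Origin: centre of its underside. On the other side of the bench from the compressor.
- bleed_top (a point): Centre of the top of the round blue bleed button, 36 mm across, 74 mm above the table when up, moving straight down 8 mm; its black collar, 52 mm across, ends 62 mm above the table (4 mm below the fully pressed top).
- bleed (a joint): Travel of the blue button: 0 = up, 0.008 m = fully down. Spring: it starts to give at about 1.8 N, takes 6 N fully down, and comes back up when let go.
- jar_red: Red paint jar, 36 mm across, 44 mm tall. A bystander. Origin: centre of its underside.
- jar_yellow: Yellow paint jar, 36 mm across, 44 mm tall. A bystander. Origin: centre of its underside.
- jar_black: Black paint jar, 36 mm across, 44 mm tall. A bystander. Origin: centre of its underside.
- thinner: White bottle with grey cap, 60 mm across, 120 mm tall. A bystander. Origin: centre of its underside.
- cleaner: White bottle with red cap, 60 mm across, 120 mm tall. A bystander. Origin: centre of its underside.
- dish: Small steel mixing dish, 52 mm across, 22 mm tall. A bystander. Origin: centre of its underside.
- model_car: Blue model car, 110 x 52 x 37 mm. A bystander. Origin: centre of its underside.

How it is judged:
On the way, in this order (a step that is already met when the one before it is completed fails the run):
1. the orange rocker is on while the green one is still off (value of joint fan above 0.34 rad and value of joint comp below 0.15 rad), for 0.2 s.
2. the green rocker is on too (value of joint each of fan, comp above 0.34 rad), for 0.2 s.
3. the blue button is held down, both rockers on (all of step 2 and value of joint bleed above 0.006 m), for 1.5 s.
At the end, for the whole second after the job is handed in: Orange and green rockers at 0.34 rad or more (of 0.40), blue button back up (within 1.5 mm), white rocker below 0.15 rad; both switch boxes and every loose thing upright (within 0.2 rad), within 30 mm of where it stood, the boxes at rest (all of step 2 and value of joint bleed below 0.0015 m and value of joint lamp below 0.15 rad and distance of each of fan_box, lamp_box, jar_red, jar_yellow, jar_black, thinner, cleaner, dish, model_car from where it was at the start of the episode below 0.03 m and angle between each of fan_box, lamp_box, jar_red, jar_yellow, jar_black, thinner, cleaner, dish, model_car's own z axis and vertical below 0.2 rad and linear speed of each of fan_box, lamp_box below 0.02 m/s); the robot touches nothing.
It fails at once if the green rocker is switched on before the orange one (value of joint comp above 0.2 rad and value of joint fan below 0.3 rad).
It fails at once if the blue button is pressed before both rockers are on (value of joint bleed above 0.003 m and value of joint any of fan, comp below 0.3 rad).
It fails at once if the white lamp rocker is pressed (value of joint lamp above 0.15 rad).
It fails at once if a switch box is lifted, shifted or tipped (height (world z) of any of fan_box, lamp_box above 0.012 m or distance of any of fan_box, lamp_box from where it was at the start of the episode above 0.03 m or angle between any of fan_box, lamp_box's own z axis and vertical above 0.2 rad).
It fails at once if a bystander is lifted, shifted or knocked over (height (world z) of any of jar_red, jar_yellow, jar_black, thinner, cleaner, dish, model_car above 0.012 m or distance of any of jar_red, jar_yellow, jar_black, thinner, cleaner, dish, model_car from where it was at the start of the episode above 0.03 m or angle between any of jar_red, jar_yellow, jar_black, thinner, cleaner, dish, model_car's own z axis and vertical above 0.3 rad).
It also fails if it takes over 58 s, if anything falls off the work surface, if the arm or the gripper's body presses on something with over 40 N, if the wrist force passes 120 N, or if a joint passes its speed limit or range.

## Working session

There is one attempt and no reset: what is moved stays moved. The work goes in short steps, Python scripts to look and compute and a tool call to move; the robot and the scene stay as the last step left them, time stands still between calls to the robot, and variables do not carry over. Pictures are saved under pics/ and viewed, at most 10 in all, crops included, and the job is handed in when it is done.

Besides the shell and the picture viewer there is one more tool, called after "Emit:" as name(argument=value, ...), one argument or row to a line, values as JSON. step_arm: Moves the arm, as the interface text tells. Its arguments: {"type":"object","properties":{"motion":{"type":"array"},"grip":{"type":"number"},"grip_force":{"type":"number"}},"required":["motion"]}

```bash
mkdir -p pics; cat > h.py <<'E'
import numpy as np, cv2
from bench import telemetry, viewer, r
def cam(n):
    m=viewer.camera_model(n); f=200/np.tan(np.radians(m["vfov"])/2)
    K=np.array([[f,0,m["cx"]],[0,f,m["cy"]],[0,0,1]]); return m,K,np.array(m["camera_from_world"])
def ray(n,uv):
    m,K,T=cam(n); p=np.linalg.inv(K)@[uv[0],uv[1],1]; d=p[:2]; u=d.copy()
    for _ in range(30): u=d/(1+m["k1"]*(u@u))
    R=T[:3,:3]; return -R.T@T[:3,3], R.T@np.array([u[0],-u[1],-1])
def on_z(n,uv,z):
    o,d=ray(n,uv); return o+d*(z-o[2])/d[2]
def at_depth(n,uv,dep):
    o,d=ray(n,uv); return o+d*dep
E
python3 - <<'E'
from h import *
for n in("top","side"):
    im,d=viewer.get_image(n); cv2.imwrite(f"pics/{n}0.png",im[:,:,::-1]); np.savez(f"{n}0.npz",im=im,d=d)
    m,K,T=cam(n); print(n,m["vfov"],m["k1"],ray(n,(320,200)))
s=telemetry.read_state(); print(s)
E
```

```text
top 54.326619612478055 -0.006021983980453496 (array([0.32913502, 0.01966205, 1.27003862]), array([ 0.2281401 , -0.02627966, -0.97331099]))
side 44.922526634506546 -0.04690088483849188 (array([0.23768105, 1.25834847, 1.1960046 ]), array([ 0.22473423, -0.73391469, -0.64112877]))
{'time_s': 0.1, 'q': array([-1.41852684e+00,  4.94120587e-01,  1.34604835e+00, -2.06675628e-05,
        1.30249037e+00, -9.55058888e-02]), 'joint_velocities': array([ 8.01414268e-05, -1.82013850e-03, -1.79606496e-03,  1.59836845e-04,
        2.93562456e-04, -1.33516080e-03]), 'joint_torque': array([-6.63510091e-04, -8.80242133e+01, -3.82545125e+01,  7.08633824e-02,
        4.84164536e-02, -2.98031432e-05]), 'tcp_pos': array([ 0.15325715, -0.60578878,  0.40420512]), 'tool_rot': array([-3.11645609e+00, -3.88086685e-01,  7.88060578e-05]), 'contact_force': array([-0.99963789,  0.41001149,  0.5230499 ]), 'ft_torque': array([-0.00382584, -0.00981996, -0.01375468]), 'grasp_force': 0.0, 'finger_gap': 0.09128618427865566}
```

View pics/top0.png

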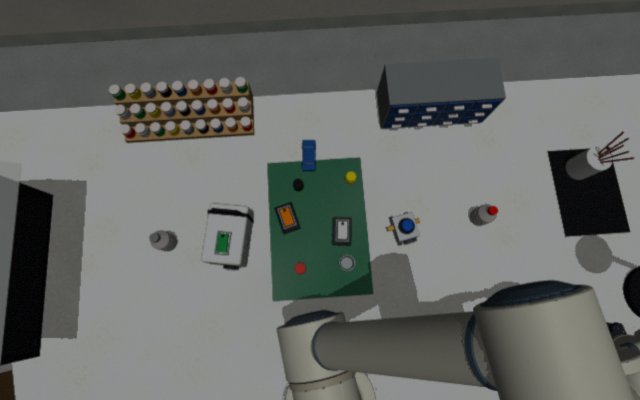

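View pics/side0.png

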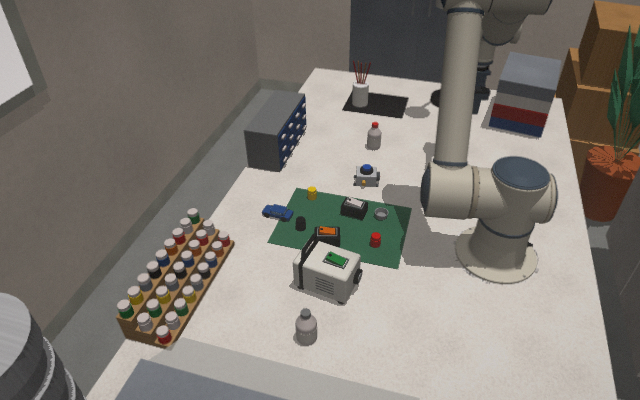

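The top view shows the orange rocker at about (287,217), white at (342,231), green at (222,243) and the blue button at (407,226). The red jar is at (301,268), the black jar at (298,185) and the dish at (347,262). Next I'll measure positions and zoom in on the dots.

```bash
cat > m.py <<'E'
from h import *
import sys
def masks(im):
    hsv=cv2.cvtColor(im,cv2.COLOR_RGB2HSV)
    return {"orange":cv2.inRange(hsv,(8,170,120),(20,255,255)),"green":cv2.inRange(hsv,(55,150,70),(75,255,255)),"blue":cv2.inRange(hsv,(100,150,50),(120,255,255))}
Z={"orange":.057,"green":.132,"blue":.074}
if __name__=="__main__":
  for n in("top","side"):
    D=np.load(f"{n}0.npz"); im,d=D["im"],D["d"]
    for k,M in masks(im).items():
        for c in cv2.findContours(M,cv2.RETR_EXTERNAL,cv2.CHAIN_APPROX_NONE)[0]:
            if cv2.contourArea(c)<25: continue
            R=cv2.minAreaRect(c); uv=R[0]
            P=at_depth(n,uv,d[int(uv[1]),int(uv[0])])
            pts=np.array([on_z(n,q,Z[k])[:2] for q in c[:,0].astype(float)])*1000
            Rw=cv2.minAreaRect(pts.astype(np.float32))
            print(n,k,np.round(uv,1),"depthpt",np.round(P,3),"onz",np.round(on_z(n,uv,Z[k]),3),"rect mm",np.round(Rw[0],1),np.round(Rw[1],1),round(Rw[2],1))
  a=np.load("top0.npz")["im"][:,:,::-1]; b=np.load("side0.npz")["im"][:,:,::-1]
  z=lambda i,x,y,w=66,h=50:cv2.resize(i[y-h//2:y+h//2,x-w//2:x+w//2],(396,300),interpolation=cv2.INTER_CUBIC)
  cv2.imwrite("pics/crop.png",np.vstack([np.hstack([z(a,287,217),z(a,222,243)]),np.hstack([z(b,326,232),z(b,336,258)])]))
E
python3 m.py
```

```text
top orange [286.3 216.4] depthpt [0.569 0.097 0.051] onz [0.567 0.097 0.057] rect mm [567.5  97. ] [52.2 27. ] 15.3
top green [221.9 242.4] depthpt [0.487 0.283 0.135] onz [0.488 0.284 0.132] rect mm [487.8 283.8] [27.1 50.9] 83.4
top blue [407.3 224.8] depthpt [ 0.513 -0.279  0.071] onz [ 0.512 -0.278  0.074] rect mm [ 512.5 -278.3] [34.7 34.2] 39.5
top blue [308.5 155.5] depthpt [0.773 0.014 0.036] onz [0.76  0.014 0.074] rect mm [760.   14.2] [41.9 99. ] 86.3
side orange [327.  229.7] depthpt [0.568 0.104 0.061] onz [0.569 0.1   0.057] rect mm [569.4 100.2] [53.5 29.4] 5.4
side orange [614.4 161.3] depthpt [-0.744 -1.364 -0.402] onz [-0.462 -0.611  0.057] rect mm [-485.4 -634.2] [178.5 197.2] 19.1
side green [335.9 258.2] depthpt [0.487 0.292 0.136] onz [0.488 0.289 0.132] rect mm [486.  289.3] [25.4 53.1] 71.3
side blue [277.9 208.8] depthpt [0.777 0.024 0.04 ] onz [0.761 0.061 0.074] rect mm [761.2  59.7] [30.7 44.4] 85.5
```

View pics/crop.png

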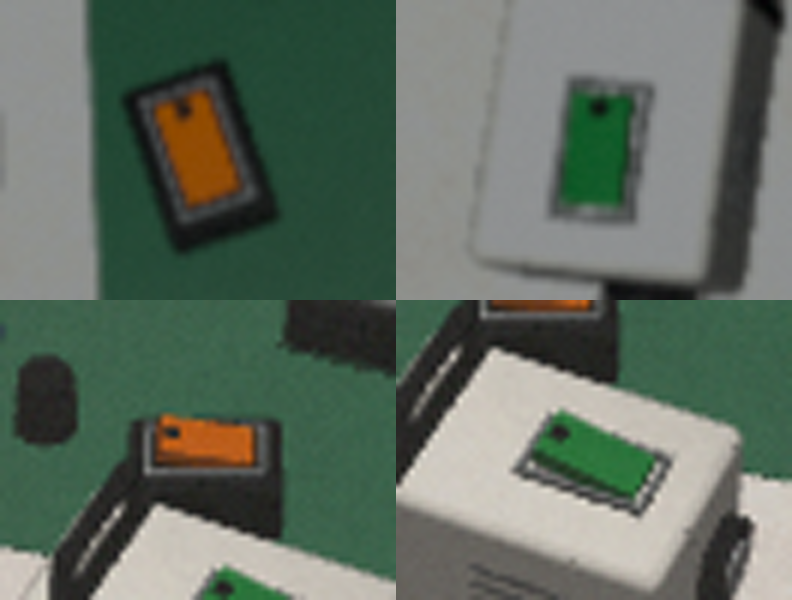

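The crops show the black dot on the +x (away) end of both rockers: orange at about pixel (284.5,209.5), green at about (222.7,235.7). I'll close the fingers and align the tool's y axis (27 mm across) with the paddle, aiming about 24 mm from the pivot so the flat tips finish well out on the half. First move is to above orange.

Emit:
step_arm(
  motion=[14.6, 23.7, 0, 3, 14.6, 23.7, 0, 3, 14.6, 23.7, 0, 3, 14.6, 23.7, 0, 3, 14.6, 23.7, 0, 3, 14.6, 23.7, 0, 3, 14.6, 23.7, 0, 3, 14.6, 23.7, 0, 3, 14.6, 23.7, 0, 3, 14.6, 23.7, 0, 3],
  grip=0,
  grip_force=20,
)

```text
time_s: 0.93
tcp_pos: [0.2997, -0.3676, 0.4046]
tool_rot: [-2.909, -1.185, 0.0]
contact_force: [0.4, -0.7, -0.0]
finger_gap: 0.0276
grasp_force: 0.0
```

Emit:
step_arm(
  motion=[14.6, 23.7, 0, 3, 14.6, 23.7, 0, 3, 14.6, 23.7, 0, 3, 14.6, 23.7, 0, 3, 14.6, 23.7, 0, 3, 14.6, 23.7, 0, 3, 14.6, 23.7, 0, 3, 14.6, 23.7, 0, 3, 14.6, 23.7, 0, 3, 14.6, 23.7, 0, 3],
)

```text
time_s: 1.77
tcp_pos: [0.4457, -0.1305, 0.4046]
tool_rot: [-2.503, -1.898, 0.0]
contact_force: [0.0, -0.3, -0.9]
finger_gap: 0.0004
grasp_force: 0.0
```

Emit:
step_arm(
  motion=[14.6, 23.7, 0, 3, 14.6, 23.7, 0, 3, 14.6, 23.7, 0, 3, 14.6, 23.7, 0, 3, 14.6, 23.7, 0, 3, 14.6, 23.7, 0, 3, 14.6, 23.7, 0, 3, 14.6, 23.7, 0, 3, 14.6, 23.7, 0, 3, 14.6, 23.7, 0, 4, 0, 0, 0, 0, 0, 0, 0, 0],
)

```text
time_s: 2.77
tcp_pos: [0.5916, 0.1062, 0.4041]
tool_rot: [-1.906, -2.497, 0.001]
contact_force: [-0.8, -1.0, -0.1]
finger_gap: 0.0005
grasp_force: 0.0
```

```bash
python3 - <<'E'
from h import *
s=telemetry.read_state(); R=cv2.Rodrigues(s["tool_rot"])[0]
print(s["time_s"],s["tcp_pos"],s["tcp_pos"]+R[:,2]*r.tip_extent,np.degrees(np.arctan2(R[1,1],R[0,1])),s["q"],s["contact_force"],s["finger_gap"])
print(on_z("top",(284.5,209.5),.061),on_z("top",(222.7,235.7),.136))
E
```

```text
2.7667 [0.5915558  0.10618215 0.40410314] [0.59140872 0.1061656  0.21330319] 15.301541540959784 [ 7.82825521e-02  4.60378266e-01  1.40761272e+00 -2.74173774e-05
  1.27437694e+00 -1.88771664e-01] [-0.8172108  -0.99553612 -0.11597666] 0.0004642634733559509
[0.58916337 0.10134629 0.061     ] [0.50688039 0.28030969 0.136     ]
```

Tips sit within a few mm of the dot ray. Correcting y by -3 mm and going down to just above the paddle.

Emit:
step_arm(
  motion=[0, -1, -15, 0, 0, -1, -15, 0, 0, -1, -15, 0, 0, 0, -15, 0, 0, 0, -15, 0, 0, 0, -15, 0, 0, 0, -15, 0, 0, 0, -15, 0, 0, 0, -15, 0, 0, 0, -8, 0, 0, 0, 0, 0],
)

```text
time_s: 3.68
tcp_pos: [0.5905, 0.1014, 0.2602]
tool_rot: [-1.908, -2.493, 0.003]
contact_force: [-0.6, -0.1, -0.7]
finger_gap: 0.0004
grasp_force: 0.0
```

Emit:
step_arm(
  motion=[0, 0, -2, 0, 0, 0, -2, 0, 0, 0, -2, 0, 0, 0, -2, 0, 0, 0, -1, 0, 0, 0, -1, 0, 0, 0, -1, 0, 0, 0, 0, 0],
)

```text
time_s: 4.35
tcp_pos: [0.5915, 0.1022, 0.2508]
tool_rot: [1.908, 2.495, 0.001]
contact_force: [0.9, 0.5, 1.4]
finger_gap: 0.0001
grasp_force: 1.0
```

Emit:
step_arm(
  motion=[0, 0, -1, 0, 0, 0, -1, 0, 0, 0, -1, 0, 0, 0, 0, 0],
)

```text
time_s: 4.68
tcp_pos: [0.5914, 0.1021, 0.2476]
tool_rot: [1.908, 2.496, 0.0]
contact_force: [1.9, 0.4, 2.4]
finger_gap: 0.0004
grasp_force: 0.8
```

Emit:
step_arm(
  motion=[0, 0, -1, 0, 0, 0, -0.5, 0, 0, 0, 0, 0],
)

```text
time_s: 4.93
tcp_pos: [0.5914, 0.1021, 0.2462]
tool_rot: [1.908, 2.495, 0.0]
contact_force: [2.9, 0.6, 2.5]
finger_gap: 0.0007
grasp_force: 1.5
```

Emit:
step_arm(
  motion=[0, 0, -1, 0, 0, 0, 0, 0, 0, 0, 0, 0],
)

```text
time_s: 5.18
tcp_pos: [0.5914, 0.1021, 0.2452]
tool_rot: [1.908, 2.496, 0.0]
contact_force: [4.3, 1.2, 2.1]
finger_gap: 0.0002
grasp_force: 1.9
```

Emit:
step_arm(
  motion=[0, 0, -0.7, 0, 0, 0, 0, 0, 0, 0, 0, 0],
)

```text
time_s: 5.43
tcp_pos: [0.5914, 0.1021, 0.2446]
tool_rot: [1.908, 2.495, 0.0]
contact_force: [4.1, 1.3, 4.6]
finger_gap: 0.0004
grasp_force: 3.0
```

Emit:
step_arm(
  motion=[0, 0, -0.6, 0, 0, 0, 0, 0, 0, 0, 0, 0],
)

```text
time_s: 5.68
tcp_pos: [0.5914, 0.1021, 0.2444]
tool_rot: [1.908, 2.495, 0.001]
contact_force: [1.7, 0.7, 11.2]
finger_gap: 0.0006
grasp_force: 6.0
```

```bash
python3 - <<'E'
from h import *
im,d=viewer.get_image("side"); cv2.imwrite("pics/s1.png",cv2.resize(im[185:285,270:400,::-1],(780,600),interpolation=cv2.INTER_CUBIC))
E
```

```text
(no output)
```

View pics/s1.png

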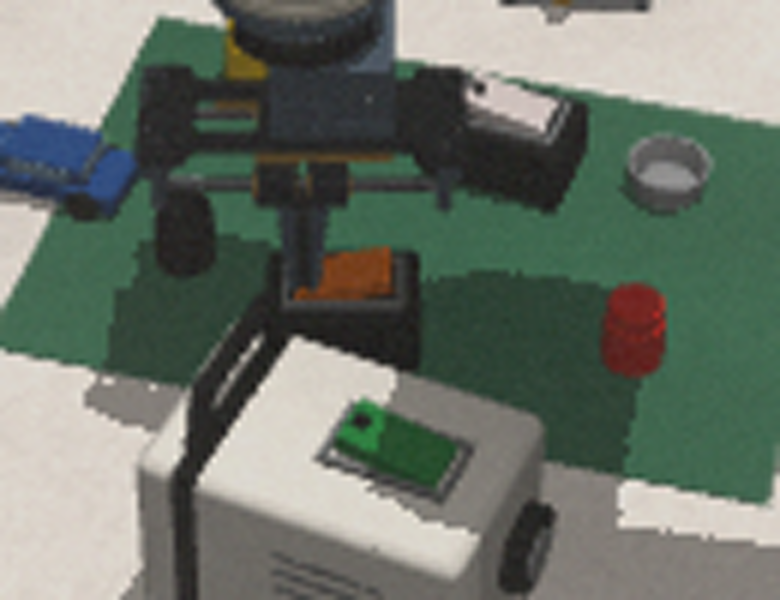

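The crop shows the orange paddle over, with its dot end down at about (300,290) and its far end raised. The force jumped to 11 N, so it is on its stop. Lifting off and going to green.

Emit:
step_arm(
  motion=[0, 0, 5, 0, 0, 0, 12, 0, 0, 0, 20, 0, 0, 0, 20, 0, 0, 0, 20, 0, 0, 0, 20, 0, 0, 0, 20, 0, 0, 0, 20, 0, 0, 0, 20, 0],
)

```text
time_s: 6.48
tcp_pos: [0.5906, 0.102, 0.4014]
tool_rot: [-1.907, -2.494, 0.003]
contact_force: [-0.1, 0.7, -0.0]
finger_gap: 0.0004
grasp_force: 0.0
```

Emit:
step_arm(
  motion=[-10, 22.5, 0, -2.75, -10, 22.5, 0, -2.75, -10, 22.5, 0, -2.75, -10, 22.5, 0, -2.75, -10, 22.5, 0, -2.75, -10, 22.5, 0, -2.75, -10, 22.5, 0, -2.75, -10, 22.5, 0, -2.75, 0, 0, 0, 0, 0, 0, 0, 0],
)

```text
time_s: 7.32
tcp_pos: [0.5104, 0.2827, 0.4005]
tool_rot: [-2.346, -2.088, 0.003]
contact_force: [0.5, 0.1, 0.0]
finger_gap: 0.0007
grasp_force: 0.0
```

```bash
python3 - <<'E'
from h import *
s=telemetry.read_state(); R=cv2.Rodrigues(s["tool_rot"])[0]
print(s["tcp_pos"],s["tcp_pos"]+R[:,2]*r.tip_extent,np.degrees(np.arctan2(R[1,1],R[0,1])))
E
```

```text
[0.51035768 0.28273134 0.40047608] [0.51003151 0.28255217 0.20967644] -6.662341846949469
```

Emit:
step_arm(
  motion=[0.5, 0, -12, 0, 0, 0, -12, 0, 0, 0, -12, 0, 0, 0, -12, 0, 0, 0, -10, 0, 0, 0, -7, 0, 0, 0, -2, 0, 0, 0, -2, 0, 0, 0, -2, 0, 0, 0, -2, 0, 0, 0, 0, 0],
)

```text
time_s: 8.23
tcp_pos: [0.512, 0.2821, 0.3281]
tool_rot: [2.349, 2.086, 0.001]
contact_force: [0.3, -0.1, 0.2]
finger_gap: 0.0003
grasp_force: 0.1
```

Emit:
step_arm(
  motion=[0, 0, -1, 0, 0, 0, -1, 0, 0, 0, -1, 0, 0, 0, -1, 0, 0, 0, 0, 0, 0, 0, 0, 0],
)

```text
time_s: 8.73
tcp_pos: [0.5117, 0.2821, 0.3238]
tool_rot: [-2.349, -2.086, 0.0]
contact_force: [0.7, 0.5, 0.9]
finger_gap: 0.0005
grasp_force: 0.6
```

Emit:
step_arm(
  motion=[0, 0, -1, 0, 0, 0, -1, 0, 0, 0, -1, 0, 0, 0, 0, 0, 0, 0, 0, 0],
)

```text
time_s: 9.15
tcp_pos: [0.5118, 0.2821, 0.3209]
tool_rot: [-2.349, -2.086, 0.0]
contact_force: [2.1, 0.4, 2.2]
finger_gap: 0.0007
grasp_force: 1.2
```

Emit:
step_arm(
  motion=[0, 0, -0.7, 0, 0, 0, 0, 0, 0, 0, 0, 0],
)

```text
time_s: 9.4
tcp_pos: [0.5118, 0.2821, 0.3202]
tool_rot: [-2.349, -2.086, -0.0]
contact_force: [2.8, 0.1, 2.9]
finger_gap: 0.0007
grasp_force: 1.4
```

Emit:
step_arm(
  motion=[0, 0, -0.7, 0, 0, 0, 0, 0, 0, 0, 0, 0],
)

```text
time_s: 9.65
tcp_pos: [0.5118, 0.2821, 0.3195]
tool_rot: [2.349, 2.086, 0.0]
contact_force: [3.2, -1.3, 2.9]
finger_gap: 0.0004
grasp_force: 1.7
```

Emit:
step_arm(
  motion=[0, 0, -0.7, 0, 0, 0, 0, 0, 0, 0, 0, 0],
)

```text
time_s: 9.9
tcp_pos: [0.5119, 0.2821, 0.3193]
tool_rot: [2.349, 2.086, 0.001]
contact_force: [2.4, -0.5, 9.9]
finger_gap: 0.0008
grasp_force: 4.9
```

Emit:
step_arm(
  motion=[0, 0, -0.7, 0, 0, 0, 0, 0, 0, 0, 0, 0],
)

```text
time_s: 10.15
tcp_pos: [0.5119, 0.2821, 0.319]
tool_rot: [2.349, 2.086, 0.001]
contact_force: [-0.3, -2.9, 17.8]
finger_gap: 0.0005
grasp_force: 8.6
```

Force jumped to 10 and then 18 N, so green is on its stop. Lifting and moving towards the blue button.

Emit:
step_arm(
  motion=[0, 0, 4, 0, 0, 0, 10, 0, 0, 0, 14, 0, 0, 0, 14, 0, 0, 0, 14, 0, 0, 0, 14, 0, 0, 0, 12, 0],
)

```text
time_s: 10.73
tcp_pos: [0.5115, 0.2821, 0.4013]
tool_rot: [-2.349, -2.086, 0.001]
contact_force: [-1.0, 0.4, 0.6]
finger_gap: 0.0007
grasp_force: 0.0
```

Emit:
step_arm(
  motion=[0, -28, 0, -2.5, 0, -28, 0, -2.5, 0, -28, 0, -2.5, 0, -28, 0, -2.5, 0, -28, 0, -2.5, 0, -28, 0, -2.5, 0, -28, 0, -2.5, 0, -28, 0, -2.5, 0, -28, 0, -2.5, 0, -28, 0, -2.5],
)

```text
time_s: 11.57
tcp_pos: [0.5113, 0.0009, 0.4004]
tool_rot: [-2.746, -1.525, 0.001]
contact_force: [1.1, 0.3, -0.1]
finger_gap: 0.0002
grasp_force: 0.0
```

Emit:
step_arm(
  motion=[0, -28, 0, -2.5, 0, -28, 0, -2.5, 0, -28, 0, -2.5, 0, -28, 0, -2.5, 0, -28, 0, -2.5, 0, -28, 0, -2.5, 0, -28, 0, -2.5, 0, -28, 0, -2.5, 0, -28, 0, -2.5, 0, -28, 0, -2.5, 0, 0, 0, 0, 0, 0, 0, 0],
)

```text
time_s: 12.57
tcp_pos: [0.5114, -0.2789, 0.4001]
tool_rot: [-3.011, -0.894, 0.001]
contact_force: [-0.1, 0.1, 0.2]
finger_gap: 0.0007
grasp_force: 0.0
```

```bash
python3 - <<'E'
from h import *
s=telemetry.read_state(); R=cv2.Rodrigues(s["tool_rot"])[0]
print(s["time_s"],s["tcp_pos"]+R[:,2]*r.tip_extent)
im,d=viewer.get_image("top"); t=im[185:275,190:310,::-1]; cv2.imwrite("pics/t2.png",cv2.resize(t,(800,600),interpolation=cv2.INTER_CUBIC))
D=np.load("side0.npz"); hsv=cv2.cvtColor(D["im"],cv2.COLOR_RGB2HSV)[150:185,350:385]
M=cv2.inRange(hsv,(100,120,30),(130,255,255)); c=max(cv2.findContours(M,0,1)[0],key=cv2.contourArea)
x,y,w,h=cv2.boundingRect(c); print(x,y,w,h,on_z("side",(350+x+w/2,150+y+h/2),.071))
E
```

```text
12.5667 [ 0.51129768 -0.27878262  0.20929415]
13 15 8 5 [ 0.51007164 -0.27109417  0.071     ]
```

View pics/t2.png

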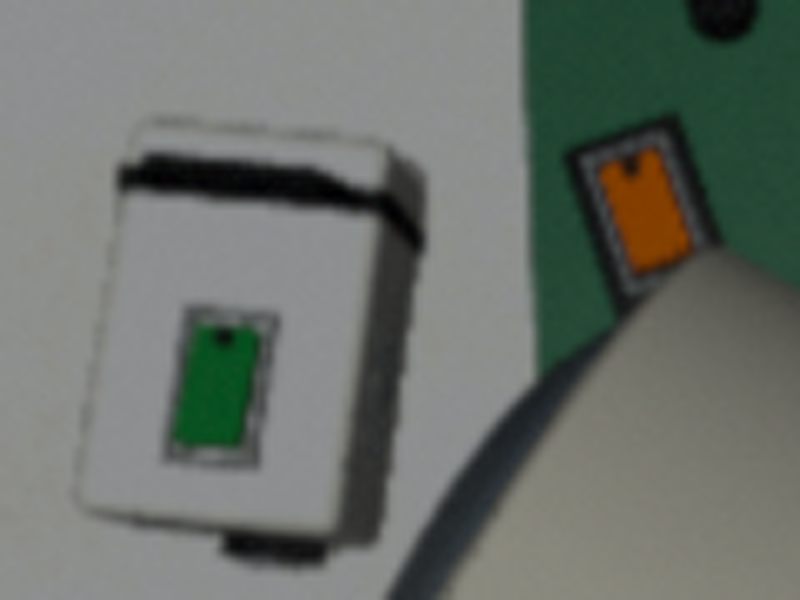

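The top crop shows both paddles seated with dots at the upper ends: green at (222,338), orange at (630,165). I'll confirm with a side view before touching blue.

```bash
python3 - <<'E'
from h import *
im,d=viewer.get_image("side"); cv2.imwrite("pics/s2.png",cv2.resize(im[205:285,285:385,::-1],(750,600),interpolation=cv2.INTER_CUBIC))
E
```

```text
(no output)
```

View pics/s2.png

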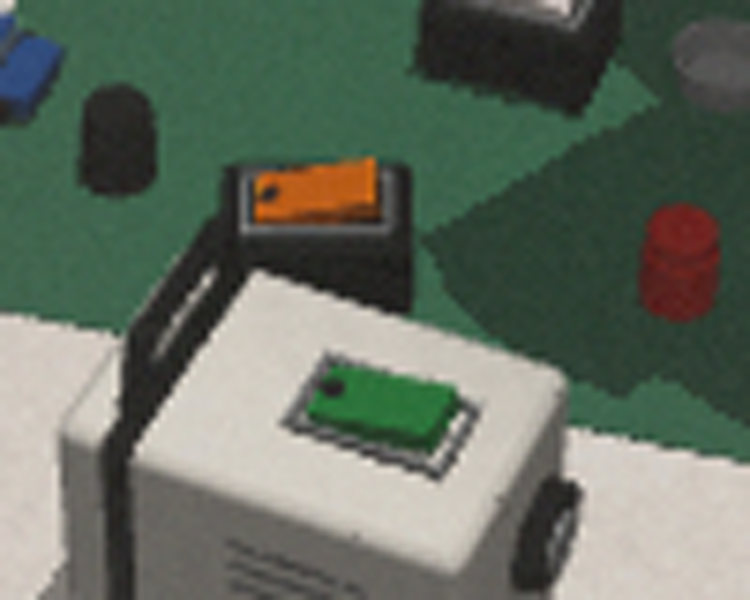

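Both dot ends are now low (orange at (268,192), green at (332,385)), so both rockers are fully over. Now the blue button: down to just above its 74 mm top.

Emit:
step_arm(
  motion=[1, 1, -15, 0, 0, 0, -15, 0, 0, 0, -15, 0, 0, 0, -15, 0, 0, 0, -15, 0, 0, 0, -15, 0, 0, 0, -15, 0, 0, 0, -13, 0, 0, 0, -9, 0, 0, 0, -4, 0, 0, 0, 0, 0, 0, 0, 0, 0],
)

```text
time_s: 13.67
tcp_pos: [0.513, -0.2767, 0.2696]
tool_rot: [3.01, 0.898, 0.0]
contact_force: [-0.2, 0.1, 0.1]
finger_gap: 0.0004
grasp_force: 0.0
```

Emit:
step_arm(
  motion=[0, 0, -2, 0, 0, 0, -2, 0, 0, 0, -2, 0, 0, 0, -2, 0, 0, 0, -1, 0, 0, 0, -1, 0, 0, 0, 0, 0],
)

```text
time_s: 14.25
tcp_pos: [0.513, -0.277, 0.2592]
tool_rot: [3.01, 0.897, 0.001]
contact_force: [1.2, -0.6, 4.3]
finger_gap: 0.0005
grasp_force: 2.3
```

Emit:
step_arm(
  motion=[0, 0, -1, 0, 0, 0, -1, 0, 0, 0, -0.7, 0, 0, 0, 0, 0],
)

```text
time_s: 14.58
tcp_pos: [0.513, -0.277, 0.257]
tool_rot: [3.01, 0.897, 0.001]
contact_force: [1.2, 1.2, 10.9]
finger_gap: 0.0004
grasp_force: 5.4
```

Emit:
step_arm(
  motion=[0, 0, -0.3, 0, 0, 0, 0, 0, 0, 0, 0, 0],
)

```text
time_s: 14.83
tcp_pos: [0.513, -0.277, 0.2569]
tool_rot: [3.01, 0.897, 0.001]
contact_force: [-0.6, 1.4, 15.5]
finger_gap: 0.0006
grasp_force: 7.9
```

It's on its stop (15 N). Holding for over two seconds, then lifting.

Emit:
step_arm(
  motion=[0, 0, 0, 0, 0, 0, 0, 0, 0, 0, 0, 0, 0, 0, 0, 0, 0, 0, 0, 0, 0, 0, 0, 0, 0, 0, 0, 0, 0, 0, 0, 0, 0, 0, 0, 0, 0, 0, 0, 0, 0, 0, 0, 0, 0, 0, 0, 0],
)

```text
time_s: 15.83
tcp_pos: [0.513, -0.277, 0.2569]
tool_rot: [3.01, 0.897, 0.001]
contact_force: [-0.9, 1.0, 15.7]
finger_gap: 0.0007
grasp_force: 7.9
```

Emit:
step_arm(
  motion=[0, 0, 0, 0, 0, 0, 0, 0, 0, 0, 0, 0, 0, 0, 0, 0, 0, 0, 0, 0, 0, 0, 0, 0, 0, 0, 0, 0, 0, 0, 0, 0, 0, 0, 0, 0, 0, 0, 0, 0, 0, 0, 0, 0, 0, 0, 0, 0],
)

```text
time_s: 16.83
tcp_pos: [0.513, -0.277, 0.2569]
tool_rot: [3.01, 0.897, 0.001]
contact_force: [-0.3, 2.4, 15.7]
finger_gap: 0.0003
grasp_force: 7.9
```

Emit:
step_arm(
  motion=[0, 0, 3, 0, 0, 0, 5, 0, 0, 0, 10, 0, 0, 0, 15, 0, 0, 0, 20, 0, 0, 0, 20, 0, 0, 0, 20, 0, 0, 0, 20, 0, 0, 0, 15, 0, 0, 0, 0, 0, 0, 0, 0, 0],
)

```text
time_s: 17.75
tcp_pos: [0.5126, -0.2768, 0.3849]
tool_rot: [3.01, 0.897, 0.001]
contact_force: [0.2, -0.5, -0.1]
finger_gap: 0.0004
grasp_force: 0.0
```

```bash
python3 - <<'E'
from h import *
im,d=viewer.get_image("side"); cv2.imwrite("pics/s3.png",cv2.resize(im[110:310,240:440,::-1],(600,600),interpolation=cv2.INTER_CUBIC))
E
```

```text
(no output)
```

View pics/s3.png

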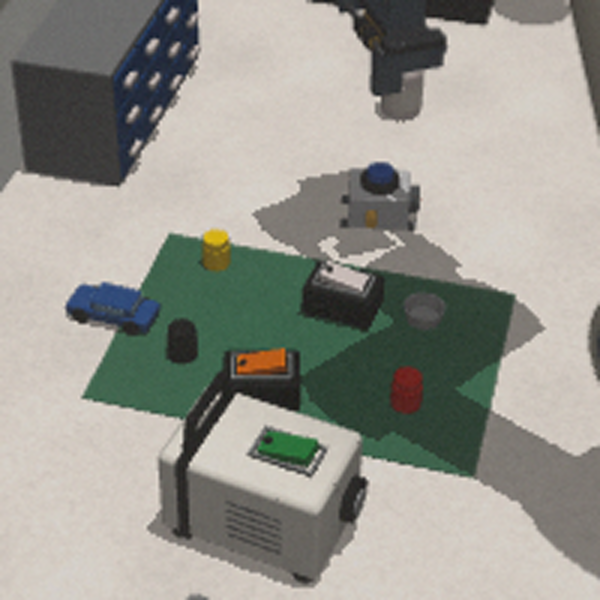

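The button at (380,178) is back up, both rockers are over, everything else is in place and the gripper is clear. Handing in.

```bash
python3 -c "
from bench import r
print(r.close_job())"
```

```text
the job is handed in; nothing more can be done
None
```

Job handed in at about 18 s: I switched on orange, then green, and held the blue button down for over 2 s before letting it up. The last image showed the lamp still off and nothing visibly shifted; the hand-in returned no verdict.

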